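# Swing the lamp aside, tip the casts into the bin, bring the lamp over them

## Robot

A 6-joint arm with a two-finger parallel gripper is mounted at the origin on the work surface. World frame = base frame: x ahead of the robot, y to its left, z up, the work surface at z = 0. Lengths are in m, angles in degrees, forces in N, time in s.
With the tool pointing down it reaches from about 0.375 to 0.975 m from the base axis. Payload 3.8 kg.
Tool frame: the origin (TCP) lies between the finger pads; the fingertips stand 14 mm ahead of it and the grasp point (between the pads) lies 5 mm behind it; z points along the fingers, y is the line along which they close (so a half turn about z gives the same grasp; the last joint's range is limited). The gripper opens to 85 mm and grips with 20 to 120 N. Pads are 22 mm wide; open, the fingers measure 114 mm over their backs; the gripper's body (76 mm by 85 mm) begins 54 mm behind the grasp point. The pads swing forward as they close: fully open they stand 13 mm farther back than shut.
Start: joints at [-69.551, 15.12, 91.902, -0, 72.978, -2.114], TCP at [0.259, -0.623, 0.245] pointing down, gripper open.
Joint ranges: [-150.88, 150.88], [-54.13, 125.18], [17.81, 147.31], [-75.09, 255.09], [0, 152.58], [-146.25, 146.25]. Speed limits (degrees/s): [147.25, 147.25, 180, 180, 180, 180].

## Interface

Orientations are given as [roll, pitch, yaw] about the fixed x, y, z axes, in that order (R = Rz(yaw) Ry(pitch) Rx(roll)).
In Python, from cell import arm gives the robot as it stands.
- The arm moves only by the tool carry_out, never from a script. Its argument "series" is a list of rows, each a list of 7 numbers: the opening, from 0 (shut) to 1 (fully open), then the shift along the tool's x, y, z normalised to -1 to 1, where 1 is 0.03 m, then the turn, a rotation vector about the tool's x, y, z normalised to -1 to 1, where 1 is 4 degrees. A call has 1 to 10 rows; each row shifts and turns the commanded pose from where the row before left it, along the tool's axes as they then stand; what a row does not reach is not made up. A row lasts 1/12 s, in which the tool goes at most 41.7 mm and 7.16 degrees, less where a joint would pass 70% of its speed; a pose out of reach is approached as far as the arm can. A call with a number of a shift or a turn outside -1 to 1 is refused whole. A call with a gripper value outside its range is refused whole. The fingers move at their own pace and stop on an object; the grip force is fixed at half the most. Time passes only in rows, so rows that do not move let the fingers close. It gives the time, the measured TCP pose, the force, the opening and the grip force at its end, in the units of the state.
- arm.observe(): the state, without advancing time (a new reading comes with each control period).
- arm.camera(name): name is "side" or "top"; returns (picture, depth): 480x640x3 uint8, blue, green, red; 480x640 float32, m along the optical axis (not along the pixel's ray), 0 where there is no reading.
- arm.camera_params(name): a dict with "intrinsics" (3x3 intrinsics, pixels), "cam_to_world" (4x4, takes a point from camera to world coordinates). Camera axes: x right, y down, z forward; pixel columns grow to the right and rows downward; lengths in m; the calibration is good to about 2 mm. A picture is of the moment at which its call begins. camera_params takes no time and is no camera call.
- arm.job_done(): hands the job in; it is judged then, once.
Trained networks look in the newest picture that a camera, given by its name, has taken for a name from the list of things; names that differ only in an ending like _2 or _b are one class to them, and where a whole thing is asked for, a point or a joint stands for the part that bears it (a point fixed in the world has none). Each returns a list of dicts, best first, with "score" (0 to 1); they miss things now and then, are a little off and sometimes report something else, mostly with a low value. They report only what shows in the picture. A call takes as long as a camera call. They do not tell look-alikes from the thing itself.
- arm.cut_out(camera, label): "pixels" (480x640 bool, what is visible of it) and "xy" ([column, row] in pixels, amid what is visible of it).
The state is a dict: "time_s": time; "qpos": joint angles; "joint_velocities": joint speeds; "tau": joint torques, N m; "tool_pos": TCP position; "ee_rot": TCP orientation; "ft_force": force on the tool from outside, world axes, zero at the start; "ft_torque": the same for the moment, N m; "finger_gap": finger opening in m; "gripper_force": force on a finger pad.
Only numpy, scipy, OpenCV 4.12 (cv2) and the standard library are available. Lean on these libraries where they do the work, as an engineer would, in place of code of your own. Each camera call takes 0.05 s, during which the arm holds its last target. There are 200 camera calls.

## Task

First swing the magnifier lamp on its arm well clear of the tipping bench, so that it hangs over neither the ledge nor the bin. Carry the tray of casts over without spilling any, stand it on the ledge with its open toe against the stop bar and let go of it; then take it by the tail bar and lift, so that it tips on its toe at the stop bar and all three casts go into the bin. Lower the tray flat onto the ledge again, and swing the lamp back so that its lens is over the middle of the bin; leave the statue, the paint jar and the paint box where they stand.

Things in the scene. Friction and masses are not known exactly. Their poses are not given: they have to be found in the camera images.
- bench: Fixed tipping bench: plywood ledge, top 60 mm high, joined to an open grey bin. Origin on the table under the line where they meet; x = tipping direction, ledge to bin. Ledge: x -180..0 mm, y -100..100; stop bar on it at x -12..0, 8 mm higher than the ledge. Bin inside: x 0..204, y -100..100, floor 6 mm high, three outer walls 85 mm high, 6 mm thick.
- ledge (a point): Point on top of the ledge, 92 mm before the bench's origin (60 mm high): the tray's origin stands here when its toe touches the stop bar and it is centred.
- bin (a point): Middle of the bin's inner floor.
- lamp_arm (a joint): Swing of the lamp arm about its vertical post, rad, -1.2 to 1.6; it grows as the lamp goes from the ledge towards the bin and past it (clockwise from above); stiff (about 0.25 N m, 1 N at the lamp), stays where it is left. At 0 the arm points along the lamp stand's y axis.
- lamp_grip (a point): Middle of the lamp's black upright grip: a round peg 18 mm in diameter on top of the lamp head's centre, 55 mm tall (top 279 mm above the table), this point 255 mm above the table. The head is a white disc with a lens, 120 mm in diameter, between 200 and 224 mm above the table; the flat arm, 18 mm wide, leads from its side to the post.
- lamp_pivot (a point): Point on the vertical axis of the lamp's post (post 24 mm in diameter, 260 mm tall, on a round foot 110 mm across), 255 mm above the table; the grip swings about it at a radius of 280 mm.
- tray: Loose aluminium tray, 160 x 110 mm, walls 40 mm high, 0.35 kg. Origin under the centre of its floor (4 mm thick); x points to its open toe (only a lip, 9 mm above the underside), -x to the tail, z up. It starts on the table and holds the three casts, standing.
- tray_bail (a point): Middle of the bail: a round wooden bar 14 mm in diameter along the tray's y, 110 mm long, over the tray's centre, axis 115 mm above its underside.
- tray_tail (a point): Middle of the tail bar: a round wooden bar 14 mm in diameter along the tray's y, 40 mm behind the tail wall, 120 mm behind the tray's origin, axis 45 mm above its underside; free for 95 mm between its two brackets.
- tray_toe (a point): Middle of the tray's lower front edge, 80 mm ahead of its origin: the edge it tips on.
- cast0_mid (a point): Centre of a bust-shaped clay cast, 64 mm tall, 42 mm in diameter, 70 g, standing in the tray; this point 30 mm above its foot.
- cast1_mid (a point): Centre of a bust-shaped clay cast, 64 mm tall, 42 mm in diameter, 70 g, standing in the tray; this point 30 mm above its foot.
- cast2_mid (a point): Centre of a bust-shaped clay cast, 64 mm tall, 42 mm in diameter, 70 g, standing in the tray; this point 30 mm above its foot.
- statue: Bystander: rose figurine, 108 mm tall, 64 mm in diameter; origin under its foot.
- paint_jar: Bystander: jar, 70 mm tall, 56 mm in diameter; origin under it.
- paint_box: Bystander: low white paint box, 70 x 120 x 30 mm; origin under its centre.
There are look-alikes about, which are no part of the job. What is shaped like the part that bears cast1_mid but purple is not meant.

How it is judged (in metres and radians):
On the way, in this order (a step that is already met when the one before it is completed fails the run):
1. the lamp is swung clear: its grip more than 150 mm from the middle of the bin and from the ledge point, seen from above, with the casts still in the tray (horizontal distance between lamp_grip and bin above 0.15 m and horizontal distance between lamp_grip and ledge above 0.15 m and x of cast0_mid in the frame of tray between -0.09 and 0.09 m and y of cast0_mid in the frame of tray between -0.06 and 0.06 m and z of cast0_mid in the frame of tray between 0 and 0.09 m and x of cast1_mid in the frame of tray between -0.09 and 0.09 m and y of cast1_mid in the frame of tray between -0.06 and 0.06 m and z of cast1_mid in the frame of tray between 0 and 0.09 m and x of cast2_mid in the frame of tray between -0.09 and 0.09 m and y of cast2_mid in the frame of tray between -0.06 and 0.06 m and z of cast2_mid in the frame of tray between 0 and 0.09 m), for 0.1 s.
2. the tray, casts in it, stands flat on the ledge (toe within 48 mm of the stop bar) and is let go, the lamp still clear (all of step 1 and x of tray in the frame of bench between -0.135 and -0.075 m and y of tray in the frame of bench between -0.05 and 0.05 m and z of tray in the frame of bench between 0.05 and 0.07 m and angle between tray's own z axis and vertical below 0.08 rad and angle between the x axis of tray and the x axis of bench, either way round below 0.25 rad and x of tray_toe in the frame of bench above -0.06 m and contact force between the fingers and tray below 0.1 N), for 0.2 s.
3. the tray is tipped by more than 0.3 rad with its toe still on the ledge near the stop bar, held at the tail bar, the lamp still clear (horizontal distance between lamp_grip and bin above 0.15 m and horizontal distance between lamp_grip and ledge above 0.15 m and angle between tray's own z axis and vertical above 0.3 rad and distance between the grasp point and tray_tail below 0.06 m and x of tray_toe in the frame of bench between -0.06 and 0.015 m and y of tray_toe in the frame of bench between -0.07 and 0.07 m and z of tray_toe in the frame of bench between 0.045 and 0.085 m), for 0.05 s.
4. all three casts are in the bin (x of cast0_mid in the frame of bench between -0.002 and 0.208 m and y of cast0_mid in the frame of bench between -0.105 and 0.105 m and z of cast0_mid in the frame of bench between 0 and 0.085 m and x of cast1_mid in the frame of bench between -0.002 and 0.208 m and y of cast1_mid in the frame of bench between -0.105 and 0.105 m and z of cast1_mid in the frame of bench between 0 and 0.085 m and x of cast2_mid in the frame of bench between -0.002 and 0.208 m and y of cast2_mid in the frame of bench between -0.105 and 0.105 m and z of cast2_mid in the frame of bench between 0 and 0.085 m), for 0.1 s.
At the end, for the whole second after the job is handed in: All three casts lie in the bin; the tray rests flat (within 0.08 rad) on the ledge, its toe within 48 mm of the stop bar, within 0.25 rad of straight and 50 mm of the middle across; the lamp's grip is within 50 mm of the middle of the bin seen from above; all at rest (all of step 4 and x of tray in the frame of bench between -0.135 and -0.075 m and y of tray in the frame of bench between -0.05 and 0.05 m and z of tray in the frame of bench between 0.05 and 0.07 m and angle between tray's own z axis and vertical below 0.08 rad and angle between the x axis of tray and the x axis of bench, either way round below 0.25 rad and x of tray_toe in the frame of bench above -0.06 m and linear speed of each of tray, cast0, cast1, cast2 below 0.03 m/s and velocity of joint lamp_arm between -0.05 and 0.05 rad/s and horizontal distance between lamp_grip and bin below 0.05 m); the robot touches nothing.
It fails at once if the statue is moved by more than 25 mm (distance of statue from where it was at the start of the episode above 0.025 m).
It fails at once if the paint jar is moved by more than 25 mm (distance of paint_jar from where it was at the start of the episode above 0.025 m).
It fails at once if the paint box is moved by more than 25 mm (distance of paint_box from where it was at the start of the episode above 0.025 m).
It also fails if it takes over 72 s, if anything falls off the work surface, if the arm or the gripper's body presses on something with over 40 N, if the wrist force passes 120 N, or if a joint passes its speed limit or range.

## Working session

There is one attempt and no reset: what is moved stays moved. The work goes in short steps, Python scripts to look and compute and a tool call to move; the robot and the scene stay as the last step left them, time stands still between calls to the robot, and variables do not carry over. Pictures are saved under pics/ and viewed, at most 10 in all, crops included, and the job is handed in when it is done.

Besides the shell and the picture viewer there is one more tool, called after "Request:" by a JSON object that holds its "api" and its "payload", one argument or row to a line. carry_out: Moves the arm, as the interface text tells. Its arguments: {"type":"object","properties":{"series":{"type":"array"}},"required":["series"]}

```bash
mkdir -p pics
cat > h.py <<'E'
import numpy as np, cv2
from cell import arm
def cloud(cam,d):
    p=arm.camera_params(cam);K=np.array(p["intrinsics"]);T=np.array(p["cam_to_world"])
    v,u=np.mgrid[:480,:640]
    P=np.stack([(u-K[0,2])/K[0,0]*d,(v-K[1,2])/K[1,1]*d,d],-1)
    W=P@T[:3,:3].T+T[:3,3]; W[d<=0]=np.nan
    return W
E
python3 - <<'E'
from h import *
ims=[]
for c in("top","side"):
    im,d=arm.camera(c);cv2.imwrite(f"pics/{c}0.png",im);W=cloud(c,d);np.save(c+"0.npy",W)
    print(c,np.round(arm.camera_params(c)["cam_to_world"],3).tolist())
    for l in("bench","lamp_grip","lamp_pivot","tray","tray_bail","tray_tail","cast0_mid","cast1_mid","cast2_mid","statue","paint_jar","paint_box"):
        for r in arm.cut_out(c,l)[:3]:
            m=r["pixels"];w=W[m];w=w[~np.isnan(w[:,0])]
            if len(w): print(l,round(r["score"],2),np.round(r["xy"]),m.sum(),"med",np.round(np.median(w,0),3),"lo",np.round(np.percentile(w,2,0),3),"hi",np.round(np.percentile(w,98,0),3))
E
```

```text
top [[-0.009, -0.994, 0.106, 0.408], [-1.0, 0.009, -0.002, -0.035], [0.001, -0.106, -0.994, 1.57], [0.0, 0.0, 0.0, 1.0]]
bench 0.78 [257. 260.] 9357 med [0.491 0.136 0.024] lo [ 0.393 -0.103 -0.001] hi [0.605 0.276 0.088]
lamp_grip 0.85 [284. 246.] 2414 med [0.509 0.048 0.224] lo [ 0.444 -0.018  0.214] hi [0.729 0.101 0.254]
lamp_grip 0.27 [454. 266.] 2319 med [ 0.466 -0.412  0.01 ] lo [ 0.357 -0.471 -0.003] hi [ 0.561 -0.356  0.124]
lamp_pivot 0.57 [282. 234.] 3475 med [0.544 0.066 0.223] lo [ 0.446 -0.017  0.012] hi [0.799 0.153 0.262]
tray 0.86 [451. 266.] 1988 med [ 0.473 -0.411  0.009] lo [ 0.36  -0.469 -0.002] hi [ 0.559 -0.356  0.124]
tray 0.42 [446. 251.] 165 med [ 0.504 -0.379  0.059] lo [ 0.491 -0.399  0.014] hi [ 0.523 -0.366  0.071]
tray_bail 0.98 [451. 270.] 2129 med [ 0.468 -0.412  0.01 ] lo [ 0.357 -0.469 -0.002] hi [ 0.559 -0.356  0.124]
tray_tail 0.59 [453. 267.] 2176 med [ 0.467 -0.412  0.01 ] lo [ 0.357 -0.47  -0.002] hi [ 0.559 -0.356  0.124]
tray_tail 0.41 [283. 247.] 2529 med [0.511 0.048 0.224] lo [ 0.444 -0.019  0.062] hi [0.731 0.103 0.237]
cast0_mid 0.5 [460
[... 2529 characters left out ...]
049] lo [ 0.491 -0.404  0.014] hi [ 0.522 -0.379  0.069]
cast2_mid 0.89 [323. 424.] 526 med [ 0.515 -0.444  0.052] lo [ 0.497 -0.454  0.018] hi [ 0.532 -0.428  0.069]
statue 0.94 [259. 199.] 538 med [0.336 0.339 0.05 ] lo [0.307 0.324 0.004] hi [0.361 0.359 0.105]
paint_jar 0.62 [408. 295.] 768 med [ 0.723 -0.12   0.048] lo [ 0.7   -0.13   0.005] hi [ 0.749 -0.085  0.073]
paint_jar 0.15 [380. 190.] 3855 med [0.683 0.075 0.214] lo [ 0.448 -0.023  0.002] hi [0.812 0.476 0.262]
paint_box 0.75 [427. 348.] 2051 med [ 0.732 -0.259  0.019] lo [ 0.692 -0.317  0.003] hi [ 0.769 -0.196  0.032]
paint_box 0.6 [299. 420.] 5420 med [ 0.469 -0.427  0.026] lo [ 0.36  -0.472  0.003] hi [ 0.559 -0.357  0.123]
```

View pics/top0.png

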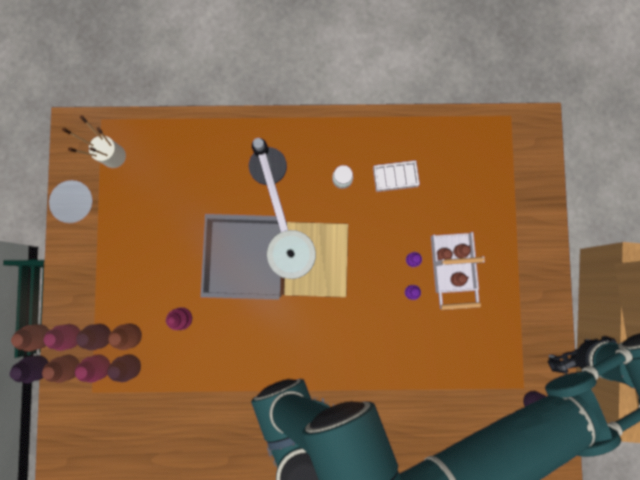

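View pics/side0.png

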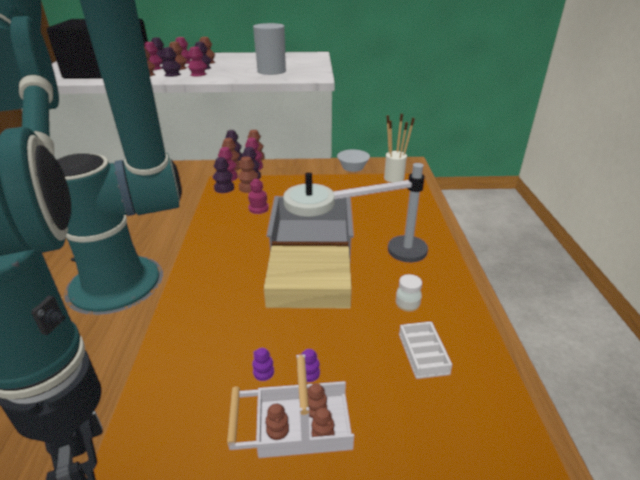

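The top view shows the lamp head at (290,254) over the ledge/bin seam, its pivot at (260,147), the bin on the left (world +y) and the ledge on the right. The tray is at (455,268) with its tail towards the robot, with three brown casts in it. The two purple look-alikes stand outside it at (413,260) and (413,292). Next I fit the exact poses.

Run:
```python
from h import *
o=arm.observe();print({k:np.round(o[k],3).tolist() for k in("tool_pos","ee_rot","qpos","ft_force","finger_gap")})
T={c:np.load(c+"0.npy") for c in("top","side")}
I={c:cv2.imread(f"pics/{c}0.png") for c in T}
def sel(c,x,y,z):
    W=T[c];m=(W[...,0]>x[0])&(W[...,0]<x[1])&(W[...,1]>y[0])&(W[...,1]<y[1])&(W[...,2]>z[0])&(W[...,2]<z[1]);return W[m]
def line(p):
    c=np.median(p,0);u=np.linalg.svd(p-p.mean(0),full_matrices=False)[2][0];t=(p-c)@u
    return np.round(p.mean(0),4),np.round(u,3),np.round(p[t.argmin()],3),np.round(p[t.argmax()],3),np.round(np.percentile(p[:,2],95),4),len(p)
def rect(p):
    r=cv2.minAreaRect(p[:,:2].astype(np.float32));return np.round(r[0],4),np.round(r[1],4),round(r[2],2),np.round(np.median(p[:,2]),4),len(p)
for c in T:
    print(c)
    print("bail",line(sel(c,(.38,.6),(-.5,-.33),(.108,.14))))
    print("tailbar",line(sel(c,(.33,.375),(-.5,-.33),(.036,.06))))
    print("tray z>.03",rect(sel(c,(.385,.6),(-.49,-.34),(.034,.044))))
    print("ledge",rect(sel(c,(.36,.64),(-.15,.08),(.055,.066))))
    print("bench walls",rect(sel(c,(.36,.64),(.05,.35),(.078,.092))))
    print("bench all",rect(sel(c,(.36,.64),(-.15,.35),(.05,.092))))
    print("peg",np.round(np.median(sel(c,(.45,.56),(-.02,.1),(.235,.3)),0),4),np.round(sel(c,(.45,.56),(-.02,.1),(.235,.3)).max(0),3),len(sel(c,(.45,.56),(-.02,.1),(.235,.3))))
    print("head",rect(sel(c,(.43,.58),(-.05,.12),(.215,.23))))
    print("armz",[(x,np.round(np.median(sel(c,(x,x+.02),(-.0,.2),(.19,.3)),0),3).tolist()) for x in(.58,.64,.7,.74)])
    p=sel(c,(.74,.85),(.05,.2),(.24,.29));print("posttop",np.round(p.mean(0),3),p.min(0).round(3),p.max(0).round(3))
    p=sel(c,(.7,.88),(.02,.2),(.008,.03));print("foot",rect(p))
```

```text
{'tool_pos': [0.259, -0.623, 0.245], 'ee_rot': [-180.0, -0.002, 22.56], 'qpos': [-69.552, 15.119, 91.902, 0.002, 72.979, -2.113], 'ft_force': [-0.164, -0.427, -0.264], 'finger_gap': 0.086}
top
bail (array([ 0.481 , -0.4115,  0.1209]), array([-0.056,  0.998, -0.006]), array([ 0.479, -0.469,  0.119]), array([ 0.479, -0.358,  0.121]), np.float64(0.1266), 228)
tailbar (array([ 0.3619, -0.4181,  0.0505]), array([-0.047,  0.999, -0.016]), array([ 0.364, -0.475,  0.045]), array([ 0.357, -0.366,  0.052]), np.float64(0.0566), 211)
tray z>.03 (array([ 0.4718, -0.4134]), array([0.1782, 0.1132]), 3.53, np.float64(0.0396), 391)
ledge (array([ 0.4928, -0.0133]), array([0.1942, 0.2   ]), 87.76, np.float64(0.0602), 2932)
bench walls (array([0.5006, 0.1763]), array([0.2084, 0.225 ]), 88.23, np.float64(0.0851), 870)
bench all (array([0.497 , 0.0853]), array([0.3916, 0.2244]), 87.71, np.float64(0.0614), 4440)
peg [0.4959 0.0332 0.2777] [0.511 0.043 0.283] 52
head (array([0.5017, 0.0317]), array([0.1187, 0.1313]), 68.61, np.float64(0.2248), 1760)
armz [(0.58, [0.589, 0.061, 0.217]), (0.64, [0.65, 0.078,
[... 662 characters left out ...]
edge (array([ 0.4924, -0.0197]), array([0.1871, 0.2096]), 87.56, np.float64(0.0609), 3779)
bench walls (array([0.5013, 0.1747]), array([0.2142, 0.2241]), 87.63, np.float64(0.0868), 435)
bench all (array([0.4821, 0.1144]), array([0.4541, 0.2587]), 87.99, np.float64(0.0612), 4908)
peg [0.4971 0.0281 0.2614] [0.504 0.042 0.281] 149
head (array([0.5011, 0.0299]), array([0.12  , 0.1309]), 70.19, np.float64(0.2258), 1103)
armz [(0.58, [0.59, 0.055, 0.217]), (0.64, [0.65, 0.072, 0.217]), (0.7, [0.71, 0.089, 0.218]), (0.74, [0.754, 0.101, 0.224])]
posttop [0.764 0.106 0.254] [0.753 0.097 0.24 ] [0.777 0.124 0.263]
foot (array([0.7657, 0.1105]), array([0.1105, 0.1084]), 84.7, np.float64(0.0189), 753)
```

Request:
{"api": "carry_out", "payload": {
  "series": [
    [1, 0, 0, -0.167, 0, 0, -0.992],
    [1, 0, 0, -0.167, 0, 0, -0.992],
    [1, 0, 0, -0.167, 0, 0, -0.992],
    [1, 0, 0, -0.167, 0, 0, -0.992],
    [1, 0, 0, -0.167, 0, 0, -0.992],
    [1, 0, 0, -0.167, 0, 0, -0.992],
    [1, 0, 0, -0.167, 0, 0, -0.992],
    [1, 0, 0, -0.167, 0, 0, -0.992],
    [1, 0, 0, -0.167, 0, 0, -0.992],
    [1, 0, 0, -0.167, 0, 0, -0.992]
  ]
}}

```text
time_s: 2.13
tool_pos: [0.259, -0.6233, 0.2956]
ee_rot: [-180.0, -0.0, 62.4]
ft_force: [-0.8, 0.4, -0.3]
finger_gap: 0.0855
gripper_force: 0.0
```

Request:
{"api": "carry_out", "payload": {
  "series": [
    [1, 0, 0, -0.167, 0, 0, -0.992],
    [1, 0, 0, -0.167, 0, 0, -0.992],
    [1, 0, 0, -0.167, 0, 0, -0.992],
    [1, 0, 0, -0.167, 0, 0, -0.992],
    [1, 0, 0, -0.167, 0, 0, -0.992],
    [1, 0, 0, -0.167, 0, 0, -0.992],
    [1, 0, 0, -0.167, 0, 0, -0.992],
    [1, 0, 0, -0.167, 0, 0, -0.992],
    [1, 0, 0, -0.167, 0, 0, -0.992],
    [1, 0, 0, -0.167, 0, 0, -0.992]
  ]
}}

```text
time_s: 2.97
tool_pos: [0.259, -0.6233, 0.3457]
ee_rot: [-180.0, -0.0, 102.1]
ft_force: [-0.2, -1.1, 0.8]
finger_gap: 0.0851
gripper_force: 0.0
```

Request:
{"api": "carry_out", "payload": {
  "series": [
    [1, 0, 0, -0.167, 0, 0, -0.992],
    [1, 0.629, 0.454, 0, 0, 0, 0],
    [1, 0.629, 0.454, 0, 0, 0, 0],
    [1, 0.629, 0.454, 0, 0, 0, 0],
    [1, 0.629, 0.454, 0, 0, 0, 0],
    [1, 0.629, 0.454, 0, 0, 0, 0],
    [1, 0.629, 0.454, 0, 0, 0, 0],
    [1, 0.629, 0.454, 0, 0, 0, 0],
    [1, 0.629, 0.454, 0, 0, 0, 0],
    [1, 0.629, 0.454, 0, 0, 0, 0]
  ]
}}

```text
time_s: 3.8
tool_pos: [0.3306, -0.4253, 0.3506]
ee_rot: [180.0, 0.0, 105.9]
ft_force: [-0.1, -0.0, -0.6]
finger_gap: 0.0853
gripper_force: 0.0
```

Request:
{"api": "carry_out", "payload": {
  "series": [
    [1, 0.629, 0.454, 0, 0, 0, 0],
    [1, 0.629, 0.454, 0, 0, 0, 0],
    [1, 0.629, 0.454, 0, 0, 0, 0],
    [1, 0.629, 0.454, 0, 0, 0, 0],
    [1, 0.629, 0.454, 0, 0, 0, 0],
    [1, 0.629, 0.454, 0, 0, 0, 0],
    [1, 0.629, 0.454, 0, 0, 0, 0],
    [1, 0.629, 0.454, 0, 0, 0, 0],
    [1, 0.629, 0.454, 0, 0, 0, 0],
    [1, 0.629, 0.454, 0, 0, 0, 0]
  ]
}}

```text
time_s: 4.63
tool_pos: [0.4099, -0.2065, 0.3507]
ee_rot: [180.0, 0.0, 105.9]
ft_force: [0.5, 0.1, -1.3]
finger_gap: 0.0855
gripper_force: 0.0
```

Request:
{"api": "carry_out", "payload": {
  "series": [
    [1, 0.629, 0.454, 0, 0, 0, 0],
    [1, 0.629, 0.454, 0, 0, 0, 0],
    [1, 0.629, 0.454, 0, 0, 0, 0],
    [1, 0.629, 0.454, 0, 0, 0, 0],
    [1, 0.629, 0.454, 0, 0, 0, 0],
    [1, 0.629, 0.454, 0, 0, 0, 0],
    [1, 0.629, 0.454, 0, 0, 0, 0],
    [1, 0.629, 0.454, 0, 0, 0, 0],
    [1, 0.629, 0.454, 0, 0, 0, 0],
    [1, 0, 0, 0, 0, 0, 0]
  ]
}}

```text
time_s: 5.47
tool_pos: [0.482, -0.0076, 0.3506]
ee_rot: [179.9, -0.1, 106.1]
ft_force: [0.0, 0.1, -0.2]
finger_gap: 0.0854
gripper_force: 0.0
```

Request:
{"api": "carry_out", "payload": {
  "series": [
    [1, 0.6, 0.43, 0, 0, 0, 0],
    [1, 0.6, 0.43, 0, 0, 0, 0],
    [1, 0, 0, 0.55, 0, 0, 0],
    [1, 0, 0, 0.55, 0, 0, 0],
    [1, 0, 0, 0.55, 0, 0, 0],
    [1, 0, 0, 0.55, 0, 0, 0],
    [1, 0, 0, 0.55, 0, 0, 0],
    [1, 0, 0, 0.55, 0, 0, 0],
    [0, 0, 0, 0, 0, 0, 0],
    [0, 0, 0, 0, 0, 0, 0]
  ]
}}

```text
time_s: 6.3
tool_pos: [0.4952, 0.0306, 0.2507]
ee_rot: [-179.9, -0.0, 105.9]
ft_force: [0.5, 0.6, 0.9]
finger_gap: 0.0639
gripper_force: 0.0
```

Request:
{"api": "carry_out", "payload": {
  "series": [
    [0, 0, 0, 0, 0, 0, 0],
    [0, 0, 0, 0, 0, 0, 0],
    [0, 0, 0, 0, 0, 0, 0],
    [0, 0, 0, 0, 0, 0, 0],
    [0, 0, 0, 0, 0, 0, 0]
  ]
}}

```text
time_s: 6.72
tool_pos: [0.4963, 0.0308, 0.253]
ee_rot: [179.9, 0.0, 105.9]
ft_force: [-2.7, -1.2, 7.5]
finger_gap: 0.0164
gripper_force: 58.5
```

Request:
{"api": "carry_out", "payload": {
  "series": [
    [0, 0.325, 0.01, 0, 0, 0, 0.5],
    [0, 0.651, 0.023, 0, 0, 0, 1],
    [0, 0.651, 0.023, 0, 0, 0, 1],
    [0, 0.651, 0.023, 0, 0, 0, 1],
    [0, 0.651, 0.023, 0, 0, 0, 1],
    [0, 0.651, 0.023, 0, 0, 0, 1],
    [0, 0.651, 0.023, 0, 0, 0, 1],
    [0, 0.651, 0.023, 0, 0, 0, 1],
    [0, 0.651, 0.023, 0, 0, 0, 1],
    [0, 0.651, 0.023, 0, 0, 0, 1]
  ]
}}

```text
time_s: 7.55
tool_pos: [0.5041, 0.215, 0.253]
ee_rot: [-179.8, -0.0, 67.7]
ft_force: [-8.7, 1.0, 8.0]
finger_gap: 0.0166
gripper_force: 59.4
```

Request:
{"api": "carry_out", "payload": {
  "series": [
    [0, 0.651, 0.023, 0, 0, 0, 1],
    [0, 0.651, 0.023, 0, 0, 0, 1],
    [0, 0.651, 0.023, 0, 0, 0, 1],
    [0, 0.651, 0.023, 0, 0, 0, 1],
    [0, 0.651, 0.023, 0, 0, 0, 1],
    [0, 0.651, 0.023, 0, 0, 0, 1],
    [0, 0.651, 0.023, 0, 0, 0, 1],
    [0, 0.651, 0.023, 0, 0, 0, 1],
    [0, 0, 0, 0, 0, 0, 0],
    [0, 0, 0, 0, 0, 0, 0]
  ]
}}

```text
time_s: 8.38
tool_pos: [0.6008, 0.339, 0.2531]
ee_rot: [-179.7, -0.2, 35.9]
ft_force: [-7.6, 8.5, 6.1]
finger_gap: 0.0166
gripper_force: 59.4
```

Request:
{"api": "carry_out", "payload": {
  "series": [
    [1, 0, 0, 0, 0, 0, 0],
    [1, 0, 0, 0, 0, 0, 0],
    [1, 0, 0, 0, 0, 0, 0],
    [1, 0, 0, 0, 0, 0, 0],
    [1, 0, 0, -0.4, 0, 0, 0],
    [1, 0, 0, -0.4, 0, 0, 0],
    [1, 0, 0, -0.4, 0, 0, 0],
    [1, 0, 0, -0.4, 0, 0, -0.955],
    [1, 0, 0, -0.4, 0, 0, -0.955],
    [1, 0, 0, -0.4, 0, 0, -0.955]
  ]
}}

```text
time_s: 9.22
tool_pos: [0.602, 0.3344, 0.3265]
ee_rot: [179.9, -0.1, 47.5]
ft_force: [0.4, -0.7, -0.5]
finger_gap: 0.0852
gripper_force: 0.0
```

Request:
{"api": "carry_out", "payload": {
  "series": [
    [1, 0, 0, -0.4, 0, 0, -0.955],
    [1, 0, 0, -0.4, 0, 0, -0.955],
    [1, 0, 0, -0.4, 0, 0, -0.955],
    [1, 0, 0, -0.4, 0, 0, -0.955],
    [1, 0, 0, 0, 0, 0, -0.955],
    [1, 0, 0, 0, 0, 0, -0.955],
    [1, 0, 0, 0, 0, 0, -0.955],
    [1, 0, 0, 0, 0, 0, -0.955],
    [1, 0, 0, 0, 0, 0, -0.955],
    [1, 0, 0, 0, 0, 0, -0.955]
  ]
}}

```text
time_s: 10.05
tool_pos: [0.6019, 0.3344, 0.3739]
ee_rot: [179.9, -0.1, 85.7]
ft_force: [0.6, -0.3, 0.3]
finger_gap: 0.0854
gripper_force: 0.0
```

Request:
{"api": "carry_out", "payload": {
  "series": [
    [1, 0, 0, 0, 0, 0, -0.955],
    [1, 0, 0, 0, 0, 0, -0.955],
    [1, -0.827, -0.179, 0, 0, 0, 0],
    [1, -0.827, -0.179, 0, 0, 0, 0],
    [1, -0.827, -0.179, 0, 0, 0, 0],
    [1, -0.827, -0.179, 0, 0, 0, 0],
    [1, -0.827, -0.179, 0, 0, 0, 0],
    [1, -0.827, -0.179, 0, 0, 0, 0],
    [1, -0.827, -0.179, 0, 0, 0, 0],
    [1, -0.827, -0.179, 0, 0, 0, 0]
  ]
}}

```text
time_s: 10.88
tool_pos: [0.5697, 0.1326, 0.3739]
ee_rot: [179.8, -0.0, 93.2]
ft_force: [0.5, 0.7, -0.2]
finger_gap: 0.0855
gripper_force: 0.0
```

Request:
{"api": "carry_out", "payload": {
  "series": [
    [1, -0.827, -0.179, 0, 0, 0, 0],
    [1, -0.827, -0.179, 0, 0, 0, 0],
    [1, -0.827, -0.179, 0, 0, 0, 0],
    [1, -0.827, -0.179, 0, 0, 0, 0],
    [1, -0.827, -0.179, 0, 0, 0, 0],
    [1, -0.827, -0.179, 0, 0, 0, 0],
    [1, -0.827, -0.179, 0, 0, 0, 0],
    [1, -0.827, -0.179, 0, 0, 0, 0],
    [1, -0.827, -0.179, 0, 0, 0, 0],
    [1, -0.827, -0.179, 0, 0, 0, 0]
  ]
}}

```text
time_s: 11.72
tool_pos: [0.5298, -0.1183, 0.3739]
ee_rot: [179.8, 0.1, 93.2]
ft_force: [0.5, 0.2, -0.2]
finger_gap: 0.0853
gripper_force: 0.0
```

Request:
{"api": "carry_out", "payload": {
  "series": [
    [1, -0.827, -0.179, 0, 0, 0, 0],
    [1, -0.827, -0.179, 0, 0, 0, 0],
    [1, -0.827, -0.179, 0, 0, 0, 0],
    [1, -0.827, -0.179, 0, 0, 0, 0],
    [1, -0.827, -0.179, 0, 0, 0, 0],
    [1, -0.827, -0.179, 0, 0, 0, 0],
    [1, -0.827, -0.179, 0, 0, 0, 0],
    [1, -0.827, -0.179, 0, 0, 0, 0],
    [1, 0, 0, 0, 0, 0, 0],
    [1, 0, 0, 0, 0, 0, 0]
  ]
}}

```text
time_s: 12.55
tool_pos: [0.4978, -0.3188, 0.3731]
ee_rot: [179.9, 0.1, 93.0]
ft_force: [0.4, 0.0, -0.3]
finger_gap: 0.0856
gripper_force: 0.0
```

Run:
```python
from h import *
im,d=arm.camera("side");cv2.imwrite("pics/s1.png",im);print(arm.camera("top")[0].shape)
print(np.round(arm.observe()["tool_pos"],4),arm.observe()["ee_rot"])
```

```text
(480, 640, 3)
[ 0.4982 -0.3172  0.3728] [1.79913254e+02 2.25440392e-02 9.31741980e+01]
```

View pics/s1.png

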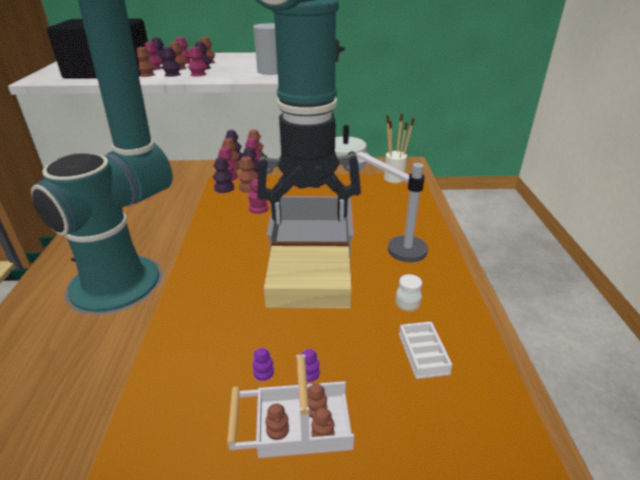

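The lamp head is clear of the bench, at (345,145). The tray and its three casts are untouched at (300,420). I go on to the bail.

Request:
{"api": "carry_out", "payload": {
  "series": [
    [1, -0.79, -0.184, 0, 0, 0, 0],
    [1, -0.79, -0.184, 0, 0, 0, 0],
    [1, -0.79, -0.184, 0, 0, 0, 0],
    [1, -0.79, -0.184, 0, 0, 0, 0],
    [1, 0, 0, 0.73, 0, 0, 0],
    [1, 0, 0, 0.73, 0, 0, 0],
    [1, 0, 0, 0.73, 0, 0, 0],
    [1, 0, 0, 0.73, 0, 0, 0],
    [1, 0, 0, 0.73, 0, 0, 0],
    [1, 0, 0, 0.73, 0, 0, 0]
  ]
}}

```text
time_s: 13.48
tool_pos: [0.482, -0.412, 0.24]
ee_rot: [179.9, 0.0, 93.3]
ft_force: [0.3, -0.5, -0.3]
finger_gap: 0.0854
gripper_force: 0.0
```

Request:
{"api": "carry_out", "payload": {
  "series": [
    [1, 0, 0, 0.73, 0, 0, 0],
    [1, 0, 0, 0.73, 0, 0, 0],
    [1, 0, 0, 0.73, 0, 0, 0],
    [1, 0, 0, 0.73, 0, 0, 0],
    [1, 0, 0, 0.73, 0, 0, 0],
    [1, 0, 0, 0.73, 0, 0, 0],
    [1, 0, 0, 0, 0, 0, 0],
    [0, 0, 0, 0, 0, 0, 0],
    [0, 0, 0, 0, 0, 0, 0],
    [0, 0, 0, 0, 0, 0, 0]
  ]
}}

```text
time_s: 14.32
tool_pos: [0.4827, -0.414, 0.1112]
ee_rot: [179.8, 0.2, 93.2]
ft_force: [-0.6, -0.7, 0.6]
finger_gap: 0.0515
gripper_force: 0.0
```

Request:
{"api": "carry_out", "payload": {
  "series": [
    [0, 0, 0, 0, 0, 0, 0],
    [0, 0, 0, 0, 0, 0, 0],
    [0, 0, 0, 0, 0, 0, 0],
    [0, 0, 0, 0, 0, 0, 0],
    [0, 0, 0, 0, 0, 0, 0]
  ]
}}

```text
time_s: 14.73
tool_pos: [0.4814, -0.4138, 0.1099]
ee_rot: [180.0, 0.1, 93.2]
ft_force: [-1.0, 0.5, 5.5]
finger_gap: 0.012
gripper_force: 58.4
```

Request:
{"api": "carry_out", "payload": {
  "series": [
    [0, 0, 0, -0.1, 0, 0, 0],
    [0, 0, 0, -0.3, 0, 0, 0],
    [0, 0, 0, -0.5, 0, 0, 0],
    [0, 0, 0, -0.6, 0, 0, 0],
    [0, 0, 0, -0.6, 0, 0, 0],
    [0, 0, 0, -0.6, 0, 0, 0],
    [0, 0, 0, -0.6, 0, 0, 0],
    [0, 0, 0, -0.6, 0, 0, 0],
    [0, 0, 0, -0.4, 0, 0, 0],
    [0, 0, 0, -0.1, 0, 0, 0]
  ]
}}

```text
time_s: 15.57
tool_pos: [0.482, -0.414, 0.2432]
ee_rot: [179.9, 0.1, 93.2]
ft_force: [1.3, -0.6, -5.1]
finger_gap: 0.012
gripper_force: 58.6
```

Request:
{"api": "carry_out", "payload": {
  "series": [
    [0, 0.1, 0.01, 0, 0, 0, 0],
    [0, 0.3, 0.03, 0, 0, 0, 0],
    [0, 0.5, 0.042, 0, 0, 0, 0],
    [0, 0.5, 0.042, 0, 0, 0, 0],
    [0, 0.5, 0.042, 0, 0, 0, 0],
    [0, 0.5, 0.042, 0, 0, 0, 0],
    [0, 0.5, 0.042, 0, 0, 0, 0],
    [0, 0.5, 0.042, 0, 0, 0, 0],
    [0, 0.5, 0.042, 0, 0, 0, 0],
    [0, 0.5, 0.042, 0, 0, 0, 0]
  ]
}}

```text
time_s: 16.4
tool_pos: [0.4852, -0.2792, 0.2409]
ee_rot: [180.0, 0.0, 93.2]
ft_force: [0.9, 0.0, -5.3]
finger_gap: 0.0118
gripper_force: 58.6
```

Request:
{"api": "carry_out", "payload": {
  "series": [
    [0, 0.5, 0.042, 0, 0, 0, 0],
    [0, 0.5, 0.042, 0, 0, 0, 0],
    [0, 0.5, 0.042, 0, 0, 0, 0],
    [0, 0.5, 0.042, 0, 0, 0, 0],
    [0, 0.5, 0.042, 0, 0, 0, 0],
    [0, 0.5, 0.042, 0, 0, 0, 0],
    [0, 0.5, 0.042, 0, 0, 0, 0],
    [0, 0.5, 0.042, 0, 0, 0, 0],
    [0, 0.5, 0.042, 0, 0, 0, 0],
    [0, 0.5, 0.042, 0, 0, 0, 0]
  ]
}}

```text
time_s: 17.23
tool_pos: [0.4892, -0.129, 0.2408]
ee_rot: [180.0, 0.0, 93.2]
ft_force: [0.2, -0.8, -5.5]
finger_gap: 0.0121
gripper_force: 58.6
```

Request:
{"api": "carry_out", "payload": {
  "series": [
    [0, 0.5, 0.042, 0, 0, 0, 0],
    [0, 0.5, 0.042, 0, 0, 0, 0],
    [0, 0.5, 0.042, 0, 0, 0, 0],
    [0, 0.5, 0.042, 0, 0, 0, 0],
    [0, 0.5, 0.042, 0, 0, 0, 0],
    [0, 0.5, 0.042, 0, 0, 0, 0],
    [0, 0.5, 0.042, 0, 0, 0, 0],
    [0, 0.3, 0.03, 0, 0, 0, 0],
    [0, 0.1, 0.01, 0, 0, 0, 0],
    [0, 0, 0, 0, 0, 0, 0]
  ]
}}

```text
time_s: 18.07
tool_pos: [0.4928, -0.0123, 0.2408]
ee_rot: [180.0, 0.0, 93.3]
ft_force: [-1.0, 0.1, -5.2]
finger_gap: 0.0124
gripper_force: 58.6
```

Request:
{"api": "carry_out", "payload": {
  "series": [
    [0, 0, 0, 0, 0, 0, -0.3],
    [0, 0, 0, 0, 0, 0, -0.7],
    [0, 0, 0, 0, 0, 0, -0.9],
    [0, 0, 0, 0, 0, 0, -0.9],
    [0, 0, 0, 0, 0, 0, -0.9],
    [0, 0, 0, 0, 0, 0, -0.9],
    [0, 0, 0, 0, 0, 0, -0.9],
    [0, 0, 0, 0, 0, 0, -0.9],
    [0, 0, 0, 0, 0, 0, -0.9],
    [0, 0, 0, 0, 0, 0, -0.9]
  ]
}}

```text
time_s: 18.9
tool_pos: [0.4928, -0.0141, 0.2407]
ee_rot: [-180.0, 0.0, 126.1]
ft_force: [-0.6, 0.0, -5.8]
finger_gap: 0.0123
gripper_force: 58.6
```

Request:
{"api": "carry_out", "payload": {
  "series": [
    [0, 0, 0, 0, 0, 0, -0.9],
    [0, 0, 0, 0, 0, 0, -0.9],
    [0, 0, 0, 0, 0, 0, -0.9],
    [0, 0, 0, 0, 0, 0, -0.9],
    [0, 0, 0, 0, 0, 0, -0.9],
    [0, 0, 0, 0, 0, 0, -0.9],
    [0, 0, 0, 0, 0, 0, -0.9],
    [0, 0, 0, 0, 0, 0, -0.9],
    [0, 0, 0, 0, 0, 0, -0.9],
    [0, 0, 0, 0, 0, 0, -0.9]
  ]
}}

```text
time_s: 19.73
tool_pos: [0.4928, -0.0141, 0.2406]
ee_rot: [-180.0, -0.0, 162.1]
ft_force: [0.5, 0.0, -6.3]
finger_gap: 0.0117
gripper_force: 58.6
```

Request:
{"api": "carry_out", "payload": {
  "series": [
    [0, 0, 0, 0, 0, 0, -0.9],
    [0, 0, 0, 0, 0, 0, -0.9],
    [0, 0, 0, 0, 0, 0, -0.9],
    [0, 0, 0, 0, 0, 0, -0.9],
    [0, 0, 0, 0, 0, 0, -0.5],
    [0, 0, 0, 0, 0, 0, 0],
    [0, 0, 0, 0, 0, 0, 0]
  ]
}}

```text
time_s: 20.32
tool_pos: [0.4928, -0.0138, 0.2406]
ee_rot: [-180.0, -0.0, 178.3]
ft_force: [-1.1, -0.2, -5.9]
finger_gap: 0.0119
gripper_force: 58.6
```

Run:
```python
from h import *
im,d=arm.camera("side");cv2.imwrite("pics/s2.png",im);W=cloud("side",d)
o=arm.observe();print(np.round(o["tool_pos"],4),np.round(o["ee_rot"],2))
m=(W[...,0]>.38)&(W[...,0]<.62)&(W[...,1]>-.19)&(W[...,1]<.1)&(W[...,2]>.1)&(W[...,2]<.27)
p=W[m&(W[...,1]<-.115)]
print(np.round(np.percentile(p,[2,50,98],axis=0),3),np.round(np.linalg.svd(p-p.mean(0),full_matrices=False)[2][0],3))
```

```text
[ 0.4928 -0.0136  0.2406] [-1.7999e+02 -1.0000e-02  1.7831e+02]
[[ 0.439 -0.141  0.162]
 [ 0.491 -0.137  0.18 ]
 [ 0.541 -0.127  0.184]] [ 1.    -0.029  0.01 ]
```

View pics/s2.png

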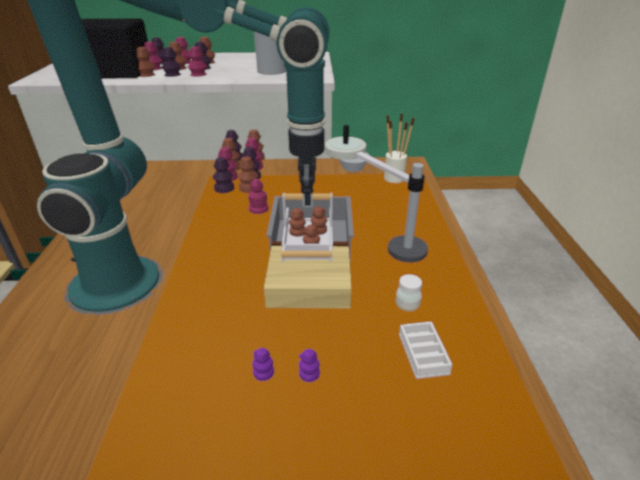

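All three casts stand in the tray, held level over the bench at (310,230). I shift back about 11 mm and lower it.

Request:
{"api": "carry_out", "payload": {
  "series": [
    [0, 0, -0.1, 0, 0, 0, 0.15],
    [0, 0, -0.16, 0.1, 0, 0, 0],
    [0, 0, -0.1, 0.3, 0, 0, 0],
    [0, 0, 0, 0.3, 0, 0, 0],
    [0, 0, 0, 0.3, 0, 0, 0],
    [0, 0, 0, 0.3, 0, 0, 0],
    [0, 0, 0, 0.3, 0, 0, 0],
    [0, 0, 0, 0.3, 0, 0, 0],
    [0, 0, 0, 0.2, 0, 0, 0],
    [0, 0, 0, 0.1, 0, 0, 0]
  ]
}}

```text
time_s: 21.2
tool_pos: [0.4916, -0.0236, 0.1731]
ee_rot: [180.0, -0.1, 177.8]
ft_force: [0.1, -0.7, -4.7]
finger_gap: 0.0119
gripper_force: 58.6
```

Request:
{"api": "carry_out", "payload": {
  "series": [
    [0, 0, 0, 0.05, 0, 0, 0],
    [0, 0, 0, 0.05, 0, 0, 0],
    [0, 0, 0, 0, 0, 0, 0]
  ]
}}

```text
time_s: 21.45
tool_pos: [0.4927, -0.0238, 0.1719]
ee_rot: [-180.0, 0.0, 177.8]
ft_force: [-0.1, 0.3, -4.4]
finger_gap: 0.0121
gripper_force: 58.6
```

Request:
{"api": "carry_out", "payload": {
  "series": [
    [0, 0, 0, 0.05, 0, 0, 0],
    [0, 0, 0, 0, 0, 0, 0]
  ]
}}

```text
time_s: 21.62
tool_pos: [0.4928, -0.0239, 0.1705]
ee_rot: [-180.0, 0.0, 177.8]
ft_force: [-0.2, -0.4, -5.0]
finger_gap: 0.0119
gripper_force: 58.6
```

Request:
{"api": "carry_out", "payload": {
  "series": [
    [0, 0, 0, 0.05, 0, 0, 0],
    [0, 0, 0, 0, 0, 0, 0]
  ]
}}

```text
time_s: 21.78
tool_pos: [0.4929, -0.0236, 0.17]
ee_rot: [180.0, 0.1, 177.8]
ft_force: [-2.8, 1.5, 1.8]
finger_gap: 0.012
gripper_force: 59.4
```

Request:
{"api": "carry_out", "payload": {
  "series": [
    [0, 0, 0, 0.05, 0, 0, 0],
    [0, 0, 0, 0, 0, 0, 0]
  ]
}}

```text
time_s: 21.95
tool_pos: [0.493, -0.0237, 0.1699]
ee_rot: [180.0, 0.1, 177.8]
ft_force: [-6.9, 1.4, 11.9]
finger_gap: 0.0122
gripper_force: 60.5
```

Request:
{"api": "carry_out", "payload": {
  "series": [
    [1, 0, 0, 0, 0, 0, 0],
    [1, 0, 0, 0, 0, 0, 0],
    [1, 0, 0, 0, 0, 0, 0],
    [1, 0, 0, 0, 0, 0, 0],
    [1, 0, 0, 0, 0, 0, 0],
    [1, 0, 0, -0.3, 0, 0, 0],
    [1, 0, 0, -0.6, 0, 0, 0],
    [1, 0, 0, -0.8, 0, 0, 0],
    [1, 0, 0, -0.8, 0, 0, 0],
    [1, 0, 0, -0.8, 0, 0, 0]
  ]
}}

```text
time_s: 22.78
tool_pos: [0.4923, -0.0239, 0.2676]
ee_rot: [-180.0, -0.0, 177.8]
ft_force: [0.6, -0.4, 0.2]
finger_gap: 0.0857
gripper_force: 0.0
```

Request:
{"api": "carry_out", "payload": {
  "series": [
    [0.4, 0, 0, -0.8, 0, 0, 0],
    [0.4, 0, -0.5, 0, 0, 0, 0],
    [0.4, 0, -0.5, 0, 0, 0, 0],
    [0.4, 0, -0.5, 0, 0, 0, 0],
    [0.4, 0, -0.5, 0, 0, 0, 0],
    [0.4, 0, -0.5, 0, 0, 0, 0],
    [0.4, 0, -0.5, 0, 0, 0, 0],
    [0.4, 0, -0.5, 0, 0, 0, 0],
    [0.4, 0, -0.5, 0, 0, 0, 0],
    [0.4, 0, 0, 0, 0, 0, 0]
  ]
}}

```text
time_s: 23.62
tool_pos: [0.4878, -0.1459, 0.2908]
ee_rot: [-179.9, 0.0, 177.7]
ft_force: [0.0, 0.1, 0.8]
finger_gap: 0.0343
gripper_force: 0.0
```

Run:
```python
from h import *
o=arm.observe();print(np.round(o["tool_pos"],4),np.round(o["ee_rot"],2),o["finger_gap"])
for c in("side","top"):
    im,d=arm.camera(c);W=cloud(c,d);cv2.imwrite(f"pics/{c}3.png",im)
    p=W[(W[...,0]>.38)&(W[...,0]<.6)&(W[...,1]>-.17)&(W[...,1]<-.118)&(W[...,2]>.08)&(W[...,2]<.13)]
    if len(p): print(c,len(p),np.round(np.percentile(p,[2,50,98],axis=0),4).tolist(),np.round(np.linalg.svd(p-p.mean(0),full_matrices=False)[2][0],3))
    p=W[(W[...,0]>.38)&(W[...,0]<.6)&(W[...,1]>-.06)&(W[...,1]<.02)&(W[...,2]>.168)&(W[...,2]<.19)]
    if len(p): print("bail",len(p),np.round(np.percentile(p,[2,50,98],axis=0),4).tolist(),np.round(np.linalg.svd(p-p.mean(0),full_matrices=False)[2][0],3))
```

```text
[ 0.4878 -0.1459  0.2908] [-1.7992e+02  2.0000e-02  1.7768e+02] 0.03426690154560198
side 335 [[0.4379, -0.1515, 0.0929], [0.4873, -0.1472, 0.1094], [0.5411, -0.1356, 0.114]] [-0.999  0.033 -0.001]
bail 295 [[0.4408, -0.0324, 0.1703], [0.4954, -0.0275, 0.1787], [0.5479, -0.021, 0.184]] [ 0.999 -0.041  0.005]
top 88 [[0.4372, -0.1485, 0.0958], [0.4503, -0.1404, 0.1088], [0.4739, -0.1211, 0.1166]] [-0.914  0.314 -0.257]
bail 236 [[0.441, -0.0302, 0.1745], [0.492, -0.0244, 0.1809], [0.5452, -0.0169, 0.1865]] [-0.999  0.036 -0.015]
```

View pics/side3.png

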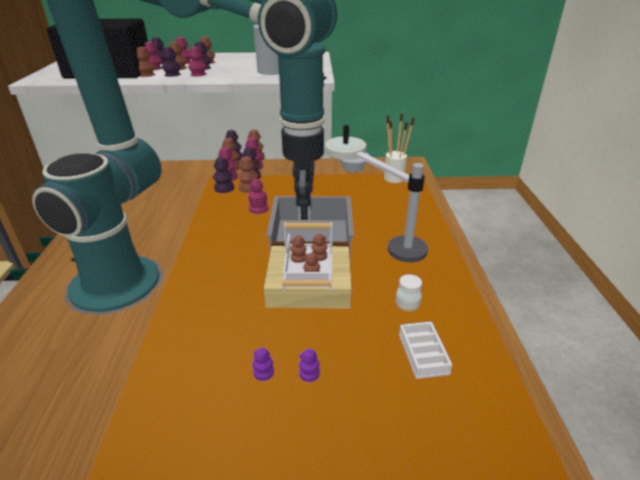

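The tray stands flat on the ledge at (308,260) with all three casts in it. Now I grasp the tail bar.

Request:
{"api": "carry_out", "payload": {
  "series": [
    [0.4, 0, 0.05, 0.635, 0, 0, 0],
    [0.4, 0, 0, 0.635, 0, 0, 0],
    [0.4, 0, 0, 0.635, 0, 0, 0],
    [0.4, 0, 0, 0.635, 0, 0, 0],
    [0.4, 0, 0, 0.635, 0, 0, 0],
    [0.4, 0, 0, 0.635, 0, 0, 0],
    [0.4, 0, 0, 0.635, 0, 0, 0],
    [0.4, 0, 0, 0.635, 0, 0, 0],
    [0.4, 0, 0, 0.635, 0, 0, 0],
    [0.4, 0, 0, 0.635, 0, 0, 0]
  ]
}}

```text
time_s: 24.55
tool_pos: [0.4881, -0.1413, 0.0992]
ee_rot: [180.0, 0.0, 177.8]
ft_force: [0.5, -0.3, 0.0]
finger_gap: 0.0342
gripper_force: 0.0
```

Request:
{"api": "carry_out", "payload": {
  "series": [
    [0.4, 0, 0, 0, 0, 0, 0],
    [0, 0, 0, 0, 0, 0, 0],
    [0, 0, 0, 0, 0, 0, 0],
    [0, 0, 0, 0, 0, 0, 0],
    [0, 0, 0, 0, 0, 0, 0]
  ]
}}

```text
time_s: 24.97
tool_pos: [0.4887, -0.1424, 0.1009]
ee_rot: [-180.0, 0.1, 177.8]
ft_force: [0.6, -0.7, -1.6]
finger_gap: 0.012
gripper_force: 58.4
```

Request:
{"api": "carry_out", "payload": {
  "series": [
    [0, 0, 0.025, -0.116, 0.25, 0, 0],
    [0, 0, 0.051, -0.232, 0.5, 0, 0],
    [0, 0, 0.051, -0.232, 0.5, 0, 0],
    [0, 0, 0.051, -0.232, 0.5, 0, 0],
    [0, 0, 0.051, -0.232, 0.5, 0, 0]
  ]
}}

```text
time_s: 25.38
tool_pos: [0.4884, -0.1343, 0.132]
ee_rot: [-170.8, 0.1, 177.8]
ft_force: [-0.9, -5.1, -2.0]
finger_gap: 0.012
gripper_force: 58.7
```

Request:
{"api": "carry_out", "payload": {
  "series": [
    [0, 0, 0.051, -0.232, 0.5, 0, 0],
    [0, 0, 0.051, -0.232, 0.5, 0, 0],
    [0, 0, 0.051, -0.232, 0.5, 0, 0],
    [0, 0, 0.051, -0.232, 0.5, 0, 0],
    [0, 0, 0.051, -0.232, 0.5, 0, 0]
  ]
}}

```text
time_s: 25.8
tool_pos: [0.4891, -0.1198, 0.165]
ee_rot: [-160.7, 0.1, 177.8]
ft_force: [-1.1, -8.4, 1.4]
finger_gap: 0.0118
gripper_force: 58.9
```

Request:
{"api": "carry_out", "payload": {
  "series": [
    [0, 0, 0.0, -0.232, 0.5, 0, 0],
    [0, 0, 0.03, -0.232, 0.5, 0, 0],
    [0, 0, 0.04, -0.232, 0.5, 0, 0],
    [0, 0, 0.04, -0.232, 0.5, 0, 0],
    [0, 0, 0.04, -0.232, 0.5, 0, 0],
    [0, 0, 0.04, -0.232, 0.5, 0, 0],
    [0, 0, 0.04, -0.232, 0.5, 0, 0],
    [0, 0, 0.04, -0.232, 0.5, 0, 0]
  ]
}}

```text
time_s: 26.47
tool_pos: [0.4902, -0.0861, 0.2098]
ee_rot: [-144.9, 0.1, 177.8]
ft_force: [0.2, -0.2, -2.6]
finger_gap: 0.0122
gripper_force: 58.8
```

Run:
```python
from h import *
o=arm.observe();print(np.round(o["tool_pos"],4),np.round(o["ee_rot"],2),np.round(o["qpos"],1))
a,_=arm.camera("side");b,_=arm.camera("top")
cv2.imwrite("pics/m4.png",np.hstack([cv2.resize(a[150:330,220:420],None,fx=2,fy=2),cv2.resize(b[190:370,180:380],None,fx=2,fy=2)]))
```

```text
[ 0.4902 -0.0861  0.2098] [-1.4493e+02  1.3000e-01  1.7775e+02] [  9.2   1.8 117.8 -36.3  72.1 -63.4]
```

View pics/m4.png

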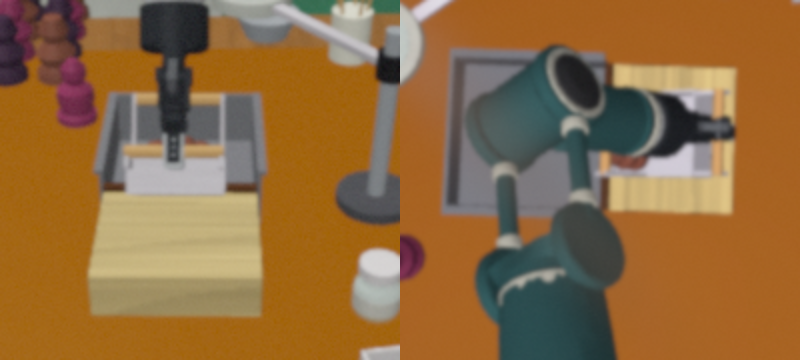

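The tray is tipped about 35° with its toe at the stop bar. A reddish cast shows by the toe at (628,158) in the right half, so I tip further.

Request:
{"api": "carry_out", "payload": {
  "series": [
    [0, 0, 0.045, -0.232, 0.5, 0, 0],
    [0, 0, 0.045, -0.232, 0.5, 0, 0],
    [0, 0, 0.045, -0.232, 0.5, 0, 0],
    [0, 0, 0.045, -0.232, 0.5, 0, 0],
    [0, 0, 0.045, -0.232, 0.5, 0, 0],
    [0, 0, 0.045, -0.232, 0.5, 0, 0],
    [0, 0, 0, 0, 0, 0, 0],
    [0, 0, 0, 0, 0, 0, 0]
  ]
}}

```text
time_s: 27.23
tool_pos: [0.4916, -0.0537, 0.236]
ee_rot: [-133.0, 0.0, 177.8]
ft_force: [0.5, -1.4, 0.5]
finger_gap: 0.0125
gripper_force: 59.4
```

Request:
{"api": "carry_out", "payload": {
  "series": [
    [0, 0, 0.045, -0.232, 0.5, 0, 0],
    [0, 0, 0.045, -0.232, 0.5, 0, 0],
    [0, 0, 0.045, -0.232, 0.5, 0, 0],
    [0, 0, 0.045, -0.232, 0.5, 0, 0],
    [0, 0, 0, 0, 0, 0, 0],
    [0, 0, 0, 0, 0, 0, 0],
    [0, 0, 0, 0, 0, 0, 0]
  ]
}}

```text
time_s: 27.82
tool_pos: [0.4922, -0.0296, 0.2494]
ee_rot: [-125.1, 0.0, 177.7]
ft_force: [-0.5, -2.2, 0.2]
finger_gap: 0.0121
gripper_force: 59.5
```

Run:
```python
from h import *
o=arm.observe();print(np.round(o["tool_pos"],4),np.round(o["ee_rot"],2),np.round(o["qpos"],1),o["time_s"])
a,d=arm.camera("side");b,_=arm.camera("top")
cv2.imwrite("pics/m5.png",np.hstack([cv2.resize(a[150:330,220:420],None,fx=2,fy=2),cv2.resize(b[190:370,180:380],None,fx=2,fy=2)]))
```

```text
[ 0.4922 -0.0296  0.2494] [-1.2509e+02  2.0000e-02  1.7775e+02] [ 23.3   9.8 113.8 -47.6  88.5 -48.7] 27.8167
```

View pics/m5.png

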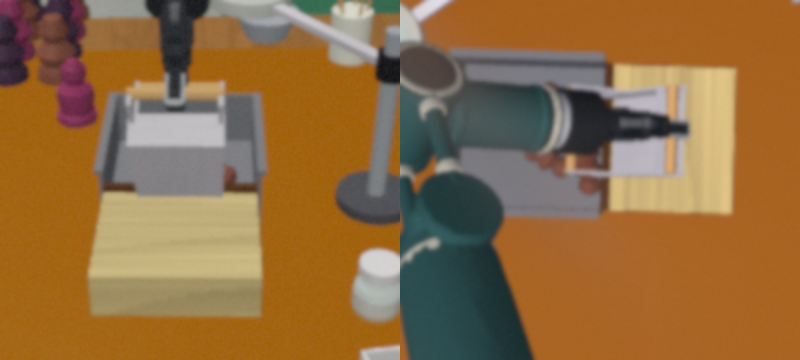

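Tipped 55°: two or three casts show in the bin around (545–595,160–185) of the right half, and the tray floor looks empty. I lower it back.

Request:
{"api": "carry_out", "payload": {
  "series": [
    [0, 0, -0.061, 0.351, -0.75, 0, 0],
    [0, 0, -0.061, 0.351, -0.75, 0, 0],
    [0, 0, -0.061, 0.351, -0.75, 0, 0],
    [0, 0, -0.061, 0.351, -0.75, 0, 0],
    [0, 0, -0.061, 0.351, -0.75, 0, 0],
    [0, 0, -0.061, 0.351, -0.75, 0, 0],
    [0, 0, -0.061, 0.351, -0.75, 0, 0],
    [0, 0, -0.061, 0.351, -0.75, 0, 0]
  ]
}}

```text
time_s: 28.58
tool_pos: [0.4897, -0.0985, 0.2]
ee_rot: [-149.2, 0.1, 177.8]
ft_force: [-0.1, -1.6, -1.0]
finger_gap: 0.0118
gripper_force: 59.7
```

Run:
```python
from h import *
o=arm.observe();print(np.round(o["tool_pos"],4),np.round(o["ee_rot"],2))
for c in ("side","top"):
    im,d=arm.camera(c);W=cloud(c,d);cv2.imwrite(f"pics/{c}6.png",im)
    hsv=cv2.cvtColor(im,cv2.COLOR_BGR2HSV)
    for l in("cast0_mid","cast1_mid","cast2_mid"):
        for r in arm.cut_out(c,l)[:4]:
            w=W[r["pixels"]];w=w[~np.isnan(w[:,0])]
            if len(w): print(c,l,round(r["score"],2),np.round(r["xy"]),r["pixels"].sum(),np.round(np.median(w,0),3))
a,b=cv2.imread("pics/side6.png"),cv2.imread("pics/top6.png")
cv2.imwrite("pics/m6.png",np.hstack([cv2.resize(a[150:330,220:420],None,fx=2,fy=2),cv2.resize(b[190:370,180:380],None,fx=2,fy=2)]))
```

```text
[ 0.4897 -0.0985  0.2   ] [-1.4920e+02  1.2000e-01  1.7778e+02]
side cast0_mid 0.7 [309. 265.] 7389 [ 0.5   -0.022  0.06 ]
side cast1_mid 0.82 [308. 366.] 599 [ 0.492 -0.311  0.035]
side cast1_mid 0.55 [265. 368.] 567 [ 0.403 -0.306  0.035]
side cast2_mid 0.55 [335. 235.] 35 [0.563 0.142 0.039]
top cast0_mid 0.56 [274. 274.] 223 [0.449 0.092 0.04 ]
top cast0_mid 0.36 [328. 276.] 806 [ 0.457 -0.061  0.152]
top cast1_mid 0.73 [412. 292.] 182 [ 0.399 -0.289  0.054]
top cast1_mid 0.52 [412. 260.] 208 [ 0.491 -0.295  0.048]
top cast1_mid 0.49 [261. 272.] 80 [0.45  0.125 0.037]
```

View pics/m6.png

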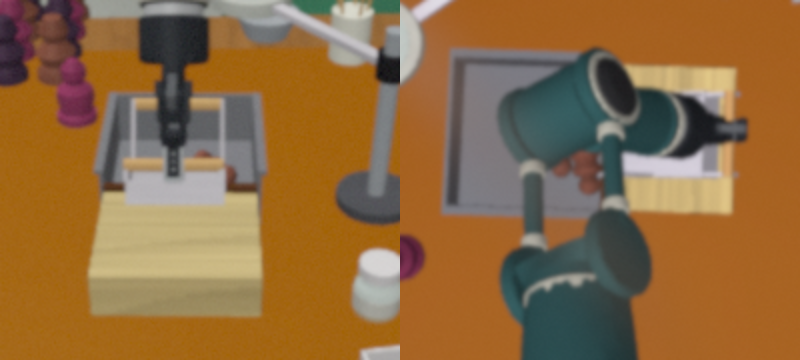

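Casts are in the bin at about (0.449,0.092), (0.450,0.125) and (0.563,0.142), and the tray is empty. I continue lowering.

Request:
{"api": "carry_out", "payload": {
  "series": [
    [0, 0, -0.061, 0.351, -0.75, 0, 0],
    [0, 0, -0.061, 0.351, -0.75, 0, 0],
    [0, 0, -0.061, 0.351, -0.75, 0, 0],
    [0, 0, -0.061, 0.351, -0.75, 0, 0],
    [0, 0, -0.061, 0.351, -0.75, 0, 0],
    [0, 0, -0.061, 0.351, -0.75, 0, 0],
    [0, 0, -0.061, 0.351, -0.75, 0, 0],
    [0, 0, -0.061, 0.351, -0.75, 0, 0],
    [0, 0, -0.05, 0.24, -0.5, 0, 0],
    [0, 0, 0, 0, 0, 0, 0]
  ]
}}

```text
time_s: 29.82
tool_pos: [0.4871, -0.1433, 0.118]
ee_rot: [-175.1, -0.1, 177.7]
ft_force: [0.5, -0.0, -2.2]
finger_gap: 0.0121
gripper_force: 59.8
```

Request:
{"api": "carry_out", "payload": {
  "series": [
    [0, 0, 0, 0.19, -0.41, 0, 0],
    [0, 0, 0, 0.19, -0.41, 0, 0],
    [0, 0, 0, 0.16, -0.38, 0, 0],
    [0, 0, 0, 0, 0, 0, 0]
  ]
}}

```text
time_s: 30.15
tool_pos: [0.4875, -0.1436, 0.1027]
ee_rot: [-179.8, -0.1, 177.8]
ft_force: [0.4, 0.0, -1.9]
finger_gap: 0.0118
gripper_force: 59.8
```

Request:
{"api": "carry_out", "payload": {
  "series": [
    [0, 0, 0, 0.04, 0, 0, 0],
    [0, 0, 0, 0, 0, 0, 0]
  ]
}}

```text
time_s: 30.32
tool_pos: [0.488, -0.1436, 0.1024]
ee_rot: [-179.7, -0.0, 177.9]
ft_force: [0.2, -0.2, -0.9]
finger_gap: 0.0118
gripper_force: 59.8
```

Request:
{"api": "carry_out", "payload": {
  "series": [
    [0, 0, 0, 0.03, 0, 0, 0],
    [0, 0, 0, 0, 0, 0, 0],
    [0.4, 0, 0, 0, 0, 0, 0],
    [0.4, 0, 0, 0, 0, 0, 0],
    [0.4, 0, 0, 0, 0, 0, 0],
    [0.4, 0, 0, 0, 0, 0, 0],
    [0.4, 0, 0, -0.3, 0, 0, 0],
    [0.4, 0, 0, -0.6, 0, 0, 0],
    [0.4, 0, 0, -0.8, 0, 0, 0],
    [0.4, 0, 0, -0.8, 0, 0, 0]
  ]
}}

```text
time_s: 31.15
tool_pos: [0.4872, -0.1437, 0.1772]
ee_rot: [-179.8, -0.1, 177.8]
ft_force: [-1.1, 0.0, 1.7]
finger_gap: 0.0342
gripper_force: 0.0
```

Request:
{"api": "carry_out", "payload": {
  "series": [
    [0.4, 0, 0, -0.8, 0, 0, 0],
    [0.4, 0, 0, -0.8, 0, 0, 0],
    [0.4, 0, 0, -0.8, 0, 0, 0],
    [0.4, 0, 0, -0.8, 0, 0, 0],
    [0.4, 0, 0, -0.8, 0, 0, 0],
    [1, 0, 0, -0.8, 0, 0, 0],
    [1, 0, 0, -0.8, 0, 0, 0],
    [1, 0, 0, -0.3, 0, 0, 0],
    [1, 0, 0, 0, 0, 0, 0],
    [1, 0, 0, 0, 0, 0, 0]
  ]
}}

```text
time_s: 31.98
tool_pos: [0.4878, -0.1433, 0.3534]
ee_rot: [-179.8, 0.0, 177.8]
ft_force: [-0.6, 0.6, -0.7]
finger_gap: 0.0854
gripper_force: 0.0
```

Run:
```python
from h import *
o=arm.observe();print(np.round(o["tool_pos"],4),np.round(o["ee_rot"],2))
for c in ("side","top"):
    im,d=arm.camera(c);W=cloud(c,d);cv2.imwrite(f"pics/{c}7.png",im)
    def f(n,x,y,z):
        p=W[(W[...,0]>x[0])&(W[...,0]<x[1])&(W[...,1]>y[0])&(W[...,1]<y[1])&(W[...,2]>z[0])&(W[...,2]<z[1])]
        if len(p)>5: print(c,n,len(p),np.round(np.percentile(p,[2,50,98],axis=0),3).tolist())
    f("bail",(.38,.62),(-.06,.03),(.165,.19)); f("tail",(.38,.62),(-.17,-.13),(.08,.13)); f("peg",(.55,.68),(.25,.42),(.235,.3)); f("head",(.5,.7),(.25,.43),(.215,.23))
    for l in("cast0_mid","cast1_mid"):
        for r in arm.cut_out(c,l)[:5]:
            w=W[r["pixels"]];w=w[~np.isnan(w[:,0])]
            if len(w): print(c,l,round(r["score"],2),r["pixels"].sum(),np.round(np.median(w,0),3))
a,b=cv2.imread("pics/side7.png"),cv2.imread("pics/top7.png")
cv2.imwrite("pics/m7.png",np.hstack([cv2.resize(a[150:330,220:420],None,fx=2,fy=2),cv2.resize(b[190:370,180:380],None,fx=2,fy=2)]))
```

```text
[ 0.4878 -0.1433  0.3534] [-1.7979e+02  4.0000e-02  1.7778e+02]
side bail 305 [[0.44, -0.033, 0.168], [0.493, -0.028, 0.179], [0.548, -0.022, 0.184]]
side tail 314 [[0.438, -0.152, 0.093], [0.489, -0.148, 0.11], [0.541, -0.141, 0.114]]
side peg 103 [[0.596, 0.33, 0.237], [0.604, 0.335, 0.261], [0.614, 0.344, 0.281]]
side head 632 [[0.55, 0.257, 0.216], [0.608, 0.314, 0.226], [0.664, 0.385, 0.23]]
side cast1_mid 0.82 575 [ 0.492 -0.311  0.036]
side cast1_mid 0.71 574 [ 0.402 -0.306  0.035]
side cast1_mid 0.59 173 [0.477 0.145 0.04 ]
side cast1_mid 0.35 6444 [0.499 0.055 0.054]
side cast1_mid 0.32 2378 [ 0.491 -0.029  0.071]
top bail 240 [[0.441, -0.03, 0.174], [0.49, -0.025, 0.181], [0.545, -0.017, 0.188]]
top tail 87 [[0.437, -0.148, 0.097], [0.456, -0.142, 0.111], [0.479, -0.132, 0.117]]
top peg 81 [[0.595, 0.332, 0.239], [0.602, 0.336, 0.274], [0.611, 0.347, 0.283]]
top head 1780 [[0.549, 0.263, 0.216], [0.605, 0.333, 0.225], [0.661, 0.393, 0.23]]
top cast0_mid 0.74 286 [0.452 0.093 0.04 ]
top cast0_mid 0.64 2505 [0.618 0.321 0.224]
top cast1_mid 0.53 270 [0.452 0.093 0.04 ]
top cast1_mid 0.47 130 [ 0.396 -0.292  0.058]
top cast1_mid 0.46 476 [0.334 0.344 0.06 ]
```

View pics/m7.png

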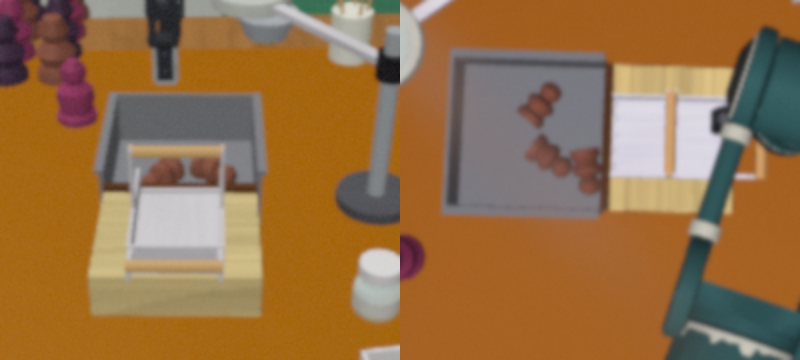

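All three casts lie in the bin at (540,105), (547,155) and (587,170), and the empty tray is flat on the ledge at (660,135). Now the lamp goes back.

Request:
{"api": "carry_out", "payload": {
  "series": [
    [1, -0.161, 0.811, 0, 0, 0, 0],
    [1, -0.161, 0.811, 0, 0, 0, 0],
    [1, -0.161, 0.811, 0, 0, 0, 0],
    [1, -0.161, 0.811, 0, 0, 0, 0],
    [1, -0.161, 0.811, 0, 0, 0, 0],
    [1, -0.161, 0.811, 0, 0, 0, 0],
    [1, -0.161, 0.811, 0, 0, 0, 0],
    [1, -0.161, 0.811, 0, 0, 0, 0],
    [1, -0.161, 0.811, 0, 0, 0, 0],
    [1, -0.161, 0.811, 0, 0, 0, 0]
  ]
}}

```text
time_s: 33.12
tool_pos: [0.5454, 0.0992, 0.3517]
ee_rot: [-179.8, -0.1, 177.8]
ft_force: [0.2, 0.4, -0.2]
finger_gap: 0.0852
gripper_force: 0.0
```

Request:
{"api": "carry_out", "payload": {
  "series": [
    [1, -0.161, 0.811, 0, 0, 0, 0],
    [1, -0.161, 0.811, 0, 0, 0, 0],
    [1, -0.161, 0.811, 0, 0, 0, 0],
    [1, -0.161, 0.811, 0, 0, 0, 0],
    [1, -0.161, 0.811, 0, 0, 0, 0],
    [1, -0.161, 0.811, 0, 0, 0, 0],
    [1, -0.161, 0.811, 0, 0, 0, 0],
    [1, -0.161, 0.811, 0, 0, 0, 0],
    [1, -0.161, 0.811, 0, 0, 0, 0],
    [1, -0.161, 0.811, 0, 0, 0, 0]
  ]
}}

```text
time_s: 33.95
tool_pos: [0.6031, 0.3404, 0.3505]
ee_rot: [-179.8, -0.1, 177.8]
ft_force: [0.1, 0.6, -0.2]
finger_gap: 0.0854
gripper_force: 0.0
```

Request:
{"api": "carry_out", "payload": {
  "series": [
    [1, 0, 0, 0, 0, 0, 0],
    [1, 0, 0, 0, 0, 0, 0]
  ]
}}

```text
time_s: 34.12
tool_pos: [0.6028, 0.3402, 0.3499]
ee_rot: [-179.7, -0.1, 177.9]
ft_force: [-0.7, -0.5, 0.1]
finger_gap: 0.0857
gripper_force: 0.0
```

Request:
{"api": "carry_out", "payload": {
  "series": [
    [1, 0, 0, 0.55, 0, 0, 0],
    [1, 0, 0, 0.55, 0, 0, 0],
    [1, 0, 0, 0.55, 0, 0, 0],
    [1, 0, 0, 0.55, 0, 0, 0],
    [1, 0, 0, 0.55, 0, 0, 0],
    [1, 0, 0, 0.55, 0, 0, 0],
    [0, 0, 0, 0, 0, 0, 0],
    [0, 0, 0, 0, 0, 0, 0],
    [0, 0, 0, 0, 0, 0, 0],
    [0, 0, 0, 0, 0, 0, 0]
  ]
}}

```text
time_s: 34.95
tool_pos: [0.6039, 0.3389, 0.2546]
ee_rot: [-179.9, 0.1, 177.8]
ft_force: [0.6, 0.0, 1.3]
finger_gap: 0.0387
gripper_force: 0.0
```

Request:
{"api": "carry_out", "payload": {
  "series": [
    [0, 0, 0, 0, 0, 0, 0],
    [0, 0, 0, 0, 0, 0, 0],
    [0, 0, 0, 0, 0, 0, 0]
  ]
}}

```text
time_s: 35.2
tool_pos: [0.6034, 0.3401, 0.2547]
ee_rot: [-180.0, 0.1, 177.8]
ft_force: [-1.5, 3.2, 4.3]
finger_gap: 0.0166
gripper_force: 58.7
```

Request:
{"api": "carry_out", "payload": {
  "series": [
    [0, 0.25, -0.21, 0, 0, 0, -0.5],
    [0, 0.5, -0.418, 0, 0, 0, -1],
    [0, 0.5, -0.418, 0, 0, 0, -1],
    [0, 0.5, -0.418, 0, 0, 0, -1],
    [0, 0.5, -0.418, 0, 0, 0, -1],
    [0, 0.5, -0.418, 0, 0, 0, -1],
    [0, 0.5, -0.418, 0, 0, 0, -1],
    [0, 0.5, -0.418, 0, 0, 0, -1],
    [0, 0.5, -0.418, 0, 0, 0, -1],
    [0, 0.5, -0.418, 0, 0, 0, -1]
  ]
}}

```text
time_s: 36.03
tool_pos: [0.4963, 0.1905, 0.2546]
ee_rot: [-180.0, -0.1, -143.9]
ft_force: [-3.5, 3.2, 5.6]
finger_gap: 0.0165
gripper_force: 58.9
```

Request:
{"api": "carry_out", "payload": {
  "series": [
    [0, 0.4, -0.33, 0, 0, 0, -0.8],
    [0, 0, 0, 0, 0, 0, 0],
    [0, 0, 0, 0, 0, 0, 0]
  ]
}}

```text
time_s: 36.28
tool_pos: [0.4922, 0.1745, 0.2546]
ee_rot: [-180.0, -0.2, -141.0]
ft_force: [-7.8, 1.0, 7.1]
finger_gap: 0.0166
gripper_force: 59.2
```

Request:
{"api": "carry_out", "payload": {
  "series": [
    [1, 0, 0, 0, 0, 0, 0],
    [1, 0, 0, 0, 0, 0, 0],
    [1, 0, 0, 0, 0, 0, 0],
    [1, 0, 0, 0, 0, 0, 0],
    [1, 0, 0, 0, 0, 0, 0],
    [1, 0, 0, -0.3, 0, 0, 0],
    [1, 0, 0, -0.7, 0, 0, 0],
    [1, 0, 0, -0.8, 0, 0, 0],
    [1, 0, 0, -0.8, 0, 0, 0],
    [1, 0, 0, -0.8, 0, 0, 0]
  ]
}}

```text
time_s: 37.12
tool_pos: [0.4938, 0.1752, 0.3569]
ee_rot: [-179.8, -0.1, -141.0]
ft_force: [-0.4, -0.5, -0.3]
finger_gap: 0.0855
gripper_force: 0.0
```

Request:
{"api": "carry_out", "payload": {
  "series": [
    [1, 0, 0, -0.6, 0, 0, 0],
    [1, 0, 0, 0, 0, 0, 0],
    [1, 0, 0, 0, 0, 0, 0],
    [1, 0, 0, 0, 0, 0, 0],
    [1, 0, 0, 0, 0, 0, 0]
  ]
}}

```text
time_s: 37.53
tool_pos: [0.4932, 0.1751, 0.3715]
ee_rot: [-179.9, -0.3, -141.0]
ft_force: [0.1, 0.7, -0.1]
finger_gap: 0.085
gripper_force: 0.0
```

Run:
```python
from h import *
a,d=arm.camera("side");cv2.imwrite("pics/s8.png",a);W=cloud("side",d)
p=W[(W[...,0]>.44)&(W[...,0]<.56)&(W[...,1]>.1)&(W[...,1]<.25)&(W[...,2]>.235)&(W[...,2]<.285)]
print(len(p),np.round(np.median(p,0),3),np.round(arm.observe()["tool_pos"],3))
```

```text
125 [0.493 0.168 0.261] [0.493 0.175 0.371]
```

View pics/s8.png

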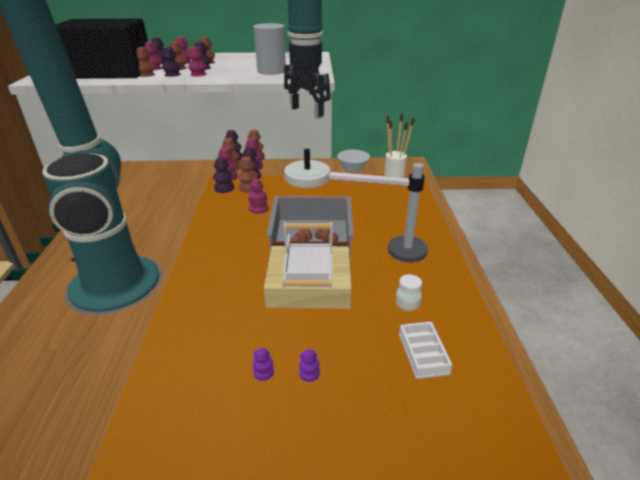

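The lamp head is over the bin at (307,172), the casts are in the bin at (315,237) and the tray lies flat on the ledge at (308,265). The gripper is clear of everything.

```bash
python3 -c "
from cell import arm
print(arm.job_done())"
```

```text
the job is handed in; nothing more can be done
None
```

I handed the job in at about 38 s, but no verdict came back. The last pictures show all three casts in the bin, the empty tray flat on the ledge, the lamp about 9 mm from the middle of the bin, and the statue, jar and box not touched.

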